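# Stand the fallen pair of shoes back on their soles

### The job

The two maroon children's shoes on the green fitting mat have fallen on their sides. Push each one over with the fingertips so that it stands on its sole again, still on the mat and within about a hand's width of where it lay. Only push: do not lift a shoe off the mat, and leave the navy shoe and the other things on the counter where they are.

Things in the scene. Friction and masses are not known exactly. Their poses are not given: they have to be found in the camera images.
- shoe_a: Maroon (dark red) child's slip-on, cream sole, gold dots on the instep: 180 mm long, 72 wide, 54 high on its sole, about 160 g. Origin: middle of the underside of the flat sole; x to the toe, y to its left, z from sole to instep (up when standing). Starts lying on its right side: z level, 72 mm high, origin half way up. Weight sits about 16 mm above the underside, near x = 9 mm.
- shoe_a_instep (a point): Middle of this shoe's closed instep, a flat face 54 mm above the sole, from x = -15 to 58 mm and 25 mm either side of the middle line; the toe is a dome, behind is the open mouth. Pushed here towards the sole and a little upward, from above mid-height, the shoe turns about its sole's lower edge and past 30 degrees falls on its sole. A level push tips it too, with more sliding.
- shoe_b: Maroon (dark red) child's slip-on, cream sole, gold dots on the instep: 180 mm long, 72 wide, 54 high on its sole, about 160 g. Origin: middle of the underside of the flat sole; x to the toe, y to its left, z from sole to instep (up when standing). Starts lying on its left side: z level, 72 mm high, origin half way up. Weight sits about 16 mm above the underside, near x = 9 mm.
- shoe_b_instep (a point): Middle of this shoe's closed instep, a flat face 54 mm above the sole, from x = -15 to 58 mm and 25 mm either side of the middle line; the toe is a dome, behind is the open mouth. Pushed here towards the sole and a little upward, from above mid-height, the shoe turns about its sole's lower edge and past 30 degrees falls on its sole. A level push tips it too, with more sliding.
- mat: Green non-slip rubber fitting mat fixed on the counter, 340 mm along its x, 640 mm along its y, 3 mm thick. Origin: centre of its underside, on the counter top; its top is at 3 mm.
- shoe_c: Navy shoe of the same shape and size as the maroon ones, already standing on its sole beyond the mat; origin middle of the sole's underside, x to the toe, z up. Leave it.
- tin: Dark flat tin of shoe cream with a white lid, 68 mm diameter, 30 mm high, loose; origin centre of its underside. Leave it.
- spray: Blue bottle with white cap, 48 mm diameter, 140 mm high, loose; origin centre of its underside. Leave it.
- brush: Shoe brush, pale wooden back over black bristles, 150 x 50 mm, 40 mm high, loose; origin centre of its underside, x along its length. Leave it.
- cup: White cup, 72 mm diameter at the rim, 85 mm high, loose; origin centre of its underside. Leave it.
Mind the look-alikes: they are no part of the job. Leave any turquoise look-alike of the shoe_a alone. What is shaped like the shoe_b but orange or turquoise is not meant.

How it is judged:
By the outcome, as a careful person would: the job done as asked, in the order asked, and still so for the second after the job is handed in, with the robot touching nothing.
It also fails if it takes over 42 s, if anything falls off the work surface, if the arm or the gripper's body presses on something with over 40 N, if the wrist force passes 120 N, or if a joint passes its speed limit or range.

### The arm

A 6-joint arm with a two-finger parallel gripper is mounted at the origin on the work surface. World frame = base frame: x ahead of the robot, y to its left, z up, the work surface at z = 0. Lengths are in m, angles in rad, forces in N, time in s.
With the tool pointing down it reaches from about 0.275 to 0.85 m from the base axis. Payload 19 kg.
Tool frame: the origin (TCP) lies at the very end of the fingers, on their centre line; the grasp point (between the pads) lies 19 mm behind it; z points along the fingers, x is the direction in which the jaws open and shut, and the axes are right-handed (so a half turn about z gives the same grasp; the last joint's range is limited). The gripper opens to 85 mm and grips with 20 to 120 N. Pads are 22 mm wide; open, the fingers measure 114 mm over their backs; the gripper's body (76 mm by 85 mm) begins 54 mm behind the grasp point. The pads swing forward as they close: fully open they stand 13 mm farther back than shut.
Start: joints at [-1.317, 0.15, 1.437, -0, 1.554, -0.134], TCP at [0.217, -0.532, 0.231] pointing down, gripper open.
Joint ranges: [-2.8, 2.8], [-0.68, 2.1], [0.12, 2.68], [-1.39, 4.53], [0.16, 2.79], [-2.81, 2.81]. Speed limits (rad/s): [1.89, 1.89, 2.22, 3.01, 3.01, 3.01].

### API

Orientations are given as a unit quaternion [x, y, z, w].
In Python, from bench import env gives the robot as it stands. The module is installed in compiled form; this text tells all that it offers. Calls block until the motion is done:
- env.move_pose(position, orientation): joint-space move of the TCP to a pose.
- env.move_straight(position, vel=0.15, rot=None, until_force=None): straight line of the TCP; rot=None keeps the orientation; vel is the mean speed in m/s. With until_force (N) it stops when the force on the tool has changed by that much, and returns True; else False.
- env.goto_joints(angles): joint-space move.
- env.ungrasp() and env.clamp(f_grip=None): open the fingers fully, or close them until they stop; f_grip is the grip in N (None keeps the last).
- env.pause(seconds).
- env.solve_ik(position, orientation): joint angles nearest the present ones, or None.
- env.get_obs(): the state.
- env.capture(name): name is "scene" or "side" or "wrist"; returns the picture (400x640x3 uint8, blue, green, red); there is no depth.
- env.calibration(name): a dict with "fx", "fy", "cx", "cy" (pixels), "k1" (the pictures are not rectified: a ray, as slopes to the right and down, at radius r is drawn at 1 + k1 r^2 times it, then the intrinsics apply), "camera_from_world" (4x4, takes a point from world to camera coordinates). Camera axes: x right, y down, z forward; pixel columns grow to the right and rows downward; lengths in m; the calibration is good to about 2 mm. A picture is of the moment at which its call begins: read the wrist's pose just before it. calibration takes no time and is no camera call; for the wrist camera it gives the pose at the moment of the call.
A pose or a line that the arm cannot do raises env.IKError and nothing moves.
- env.finish_job(): hands the job in, once; it reports no verdict.
The state is a dict: "time_s": time; "joints": joint angles; "qvel": joint speeds; "joint_torque": joint torques, N m; "ee_pos": TCP position; "orientation": TCP orientation; "wrist_force": force on the tool from outside, world axes, zero at the start; "wrist_torque": the same for the moment, N m; "width": finger opening in m.
Only numpy, scipy, OpenCV 4.12 (cv2) and the standard library are available. Lean on these libraries where they do the work, as an engineer would, in place of code of your own. Each camera call takes 0.05 s, during which the arm holds its last target.

## Working session

There is one attempt and no reset: what is moved stays moved. The work goes in short steps, each a Python script; the robot and the scene stay as the last script left them, time stands still between calls to the robot, and variables do not carry over. Pictures are saved under pics/ and viewed, and the job is handed in when it is done.

```bash
mkdir -p pics; python3 - <<'E'
from bench import env
import cv2
for n in ["scene","side","wrist"]:
    im=env.capture(n); cv2.imwrite(f"pics/{n}0.png",im)
    c=env.calibration(n); print(n,{k:(v if k!="camera_from_world" else None) for k,v in c.items()}); print(c["camera_from_world"])
o=env.get_obs(); print(o)
E
```

```text
scene {'fx': 511.5785991492442, 'fy': 511.5785991492442, 'cx': 306.2107779779635, 'cy': 205.87298697112067, 'k1': -0.11507544935838786, 'camera_from_world': None}
[[ 0.73764063  0.67500892 -0.01578785 -0.45798559]
 [ 0.5445261  -0.6085509  -0.57719765 -0.2149333 ]
 [-0.39922128  0.41716754 -0.81645184  2.17350566]
 [ 0.          0.          0.          1.        ]]
side {'fx': 458.0543377201255, 'fy': 458.0543377201255, 'cx': 318.02550221666894, 'cy': 208.71697111200254, 'k1': -0.05071873748443504, 'camera_from_world': None}
[[-0.78633362 -0.61758608  0.01633587  0.45728541]
 [-0.36822867  0.44728281 -0.81507407  0.21865023]
 [ 0.49607164 -0.64693548 -0.57912642  1.28920917]
 [ 0.          0.          0.          1.        ]]
wrist {'fx': 281.68965409225694, 'fy': 281.68965409225694, 'cx': 316.8247877805945, 'cy': 198.8545368917256, 'k1': -0.02441459492011639, 'camera_from_world': None}
[[ 3.78560244e-01 -9.25576639e-01 -1.66140218e-04 -5.74383967e-01]
 [-8.80462094e-01 -3.60163770e-01  3.08331898e-01 -4.00063268e-02]
 [-2.85444639e-01 -1.16575918e-01 -9.51278831e-01  3.79127588e-01]
 [ 0.00000000e+00  0.00000000e+00  0.00000000e+00  1.00000000e+00]]
{'time_s': 0.15, 'joints': array([-1.31702718e+00,  1.50875344e-01,  1.43784161e+00,  3.68473847e-06,
        1.55381699e+00, -1.33993833e-01]), 'qvel': array([-0.00068672, -0.00084852, -0.00074542, -0.00016262, -0.00154529,
       -0.00039461]), 'joint_torque': array([ 1.17968728e-03, -7.13382697e+01, -5.71046162e+01, -2.27484306e-04,
        7.18411568e-03, -5.76847447e-05]), 'ee_pos': array([ 0.21735719, -0.53213502,  0.23083279]), 'orientation': array([ 8.30095795e-01, -5.57620615e-01, -3.50895418e-04, -3.13658952e-04]), 'wrist_force': array([-0.00153851,  0.34493082, -0.40218387]), 'wrist_torque': array([ 0.01935657, -0.00711862, -0.05110765]), 'width': 0.08556161652208183}
```

View pics/scene0.png

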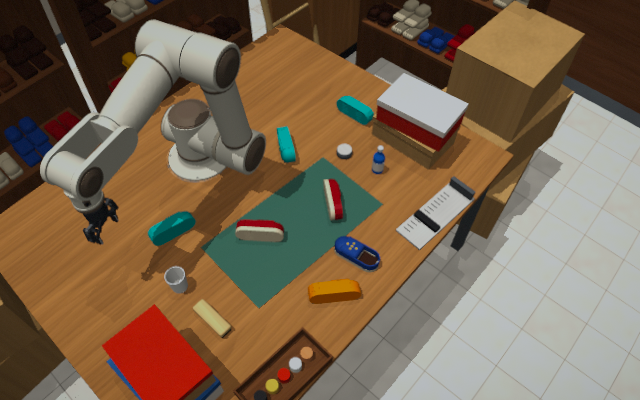

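View pics/side0.png

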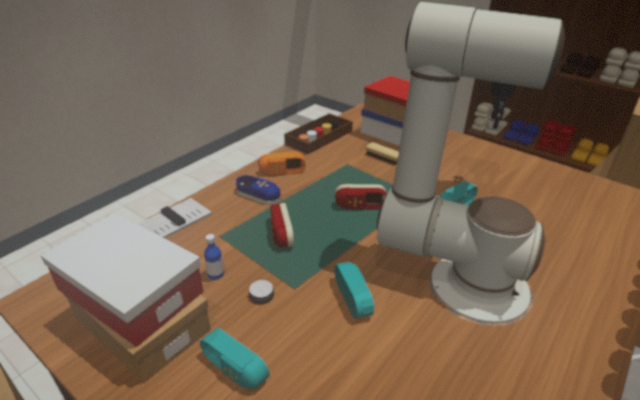

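View pics/wrist0.png

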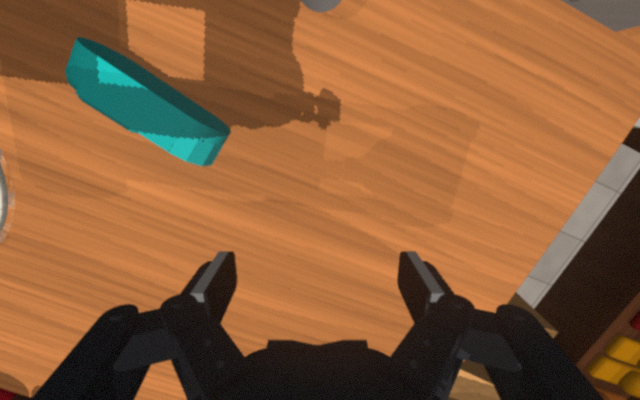

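The scene view shows the maroon shoes at about (260,231), cream sole facing the camera, and (333,199), cream sole on its right. The mat spans (205,245)–(382,205). I'll zoom in and make masks next.

```bash
cat > h.py <<'E'
from bench import env
import cv2, numpy as np
def ray(c,uv):
    K=np.array([[c["fx"],0,c["cx"]],[0,c["fy"],c["cy"]],[0,0,1]])
    d=((np.asarray(uv,float)-[c["cx"],c["cy"]])/[c["fx"],c["fy"]])
    s=d.copy()
    for _ in range(20): s=d/(1+c["k1"]*(s**2).sum())
    T=np.array(c["camera_from_world"]); R=T[:3,:3]; o=-R.T@T[:3,3]
    return o,R.T@np.array([s[0],s[1],1])
def onplane(c,uv,z):
    o,d=ray(c,uv); return (o+d*(z-o[2])/d[2])[:2]
def proj(c,P):
    T=np.array(c["camera_from_world"]); p=T[:3,:3]@np.asarray(P,float)+T[:3,3]
    s=p[:2]/p[2]; s=s*(1+c["k1"]*(s@s)); return s*[c["fx"],c["fy"]]+[c["cx"],c["cy"]]
def crop(im,x0,y0,w,h,k,f): cv2.imwrite(f,cv2.resize(im[y0:y0+h,x0:x0+w],None,fx=k,fy=k,interpolation=cv2.INTER_CUBIC))
E
python3 - <<'E'
from h import *
im=cv2.imread("pics/scene0.png"); crop(im,195,150,195,160,4,"pics/scene0z.png")
im2=cv2.imread("pics/side0.png"); crop(im2,225,160,180,130,4,"pics/side0z.png")
hsv=cv2.cvtColor(im,cv2.COLOR_BGR2HSV); c=env.calibration("scene")
g=cv2.inRange(hsv,(65,60,30),(88,255,160))
cs=max(cv2.findContours(g,0,2)[0],key=cv2.contourArea)
hull=cv2.convexHull(cs); ap=cv2.approxPolyDP(hull,8,True)[:,0]
for p in ap: print("mat",p,onplane(c,p,.003))
E
```

```text
mat [323 158] [0.40664968 0.33883031]
mat [381 204] [0.73384132 0.31271462]
mat [259 307] [ 0.68843892 -0.31630475]
mat [202 247] [ 0.35677075 -0.29021037]
```

View pics/scene0z.png

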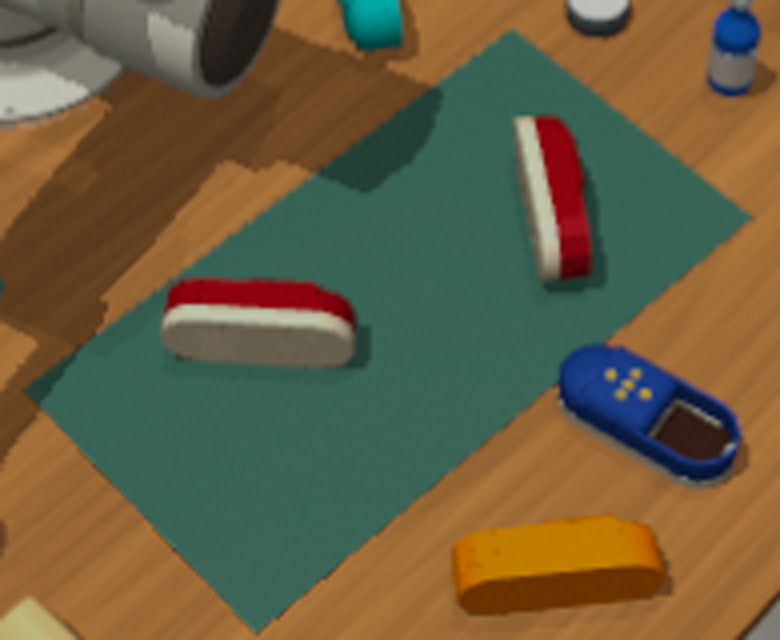

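View pics/side0z.png

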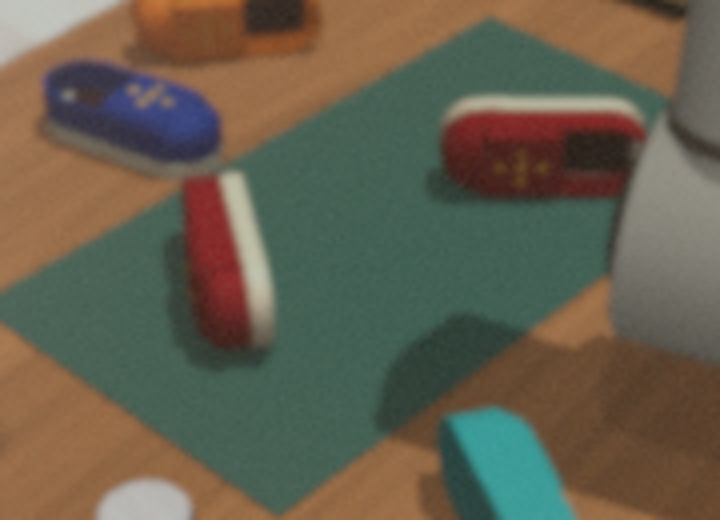

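Shoe_b is the left one (toe pointing right in the scene view, instep facing away from the camera). Shoe_a is the right one (toe up in the image, instep facing right). Next I'll measure the sole edges.

```bash
cat > m.py <<'E'
from h import *
def masks(im):
    hsv=cv2.cvtColor(im,cv2.COLOR_BGR2HSV)
    cream=cv2.inRange(hsv,(5,5,165),(40,110,255))
    under=cv2.inRange(hsv,(5,5,60),(40,110,255))
    red=cv2.inRange(hsv,(0,150,40),(8,255,255))|cv2.inRange(hsv,(170,150,40),(180,255,255))
    return cream,under,red
E
python3 - <<'E'
from m import *
for n,bx in [("scene",{"b":(225,210,70,40),"a":(315,170,40,60)}),("side",{"b":(325,175,70,45),"a":(262,195,40,65)})]:
    im=cv2.imread(f"pics/{n}0.png"); c=env.calibration(n)
    cr,un,red=masks(im); out=im.copy()
    for s,(x,y,w,h) in bx.items():
        for nm,m in [("cream",cr),("under",un),("red",red)]:
            mm=np.zeros_like(m); mm[y:y+h,x:x+w]=m[y:y+h,x:x+w]
            k=cv2.findNonZero(mm)
            if k is None: continue
            r=cv2.minAreaRect(k); b=cv2.boxPoints(r)
            W=np.array([onplane(c,p,.075) for p in k[:,0].astype(float)]).astype(np.float32)
            rw=cv2.minAreaRect(W)
            print(n,s,nm,len(k),"px",np.round(b).astype(int).tolist(),"world@75",np.round(cv2.boxPoints(rw),3).tolist(),np.round(rw[1],3))
            col={"cream":(255,255,0),"under":(255,0,255),"red":(0,255,0)}[nm]
            cv2.drawContours(out,cv2.findContours(mm,0,2)[0],-1,col,1) if nm!="under" or s=="b" else 0
    if n=="scene": crop(out,225,160,140,100,5,"pics/mscene.png")
    else: crop(out,255,170,140,95,5,"pics/mside.png")
c=env.calibration("scene");T=np.array(c["camera_from_world"]);print(-T[:3,:3].T@T[:3,3])
c=env.calibration("side");T=np.array(c["camera_from_world"]);print(-T[:3,:3].T@T[:3,3])
E
```

```text
scene b cream 157 px [[236, 230], [236, 225], [279, 227], [279, 232]] world@75 [[0.42500001192092896, -0.16200000047683716], [0.43700000643730164, -0.17800000309944153], [0.5609999895095825, -0.07900000363588333], [0.5479999780654907, -0.06300000101327896]] [0.158 0.02 ]
scene b under 664 px [[225, 232], [237, 204], [288, 226], [276, 254]] world@75 [[0.37599998712539673, -0.09099999815225601], [0.40799999237060547, -0.210999995470047], [0.6069999933242798, -0.15800000727176666], [0.574999988079071, -0.03799999877810478]] [0.205 0.124]
scene b red 280 px [[237, 226], [238, 217], [283, 221], [282, 230]] world@75 [[0.40299999713897705, -0.1340000033378601], [0.42500001192092896, -0.16500000655651093], [0.5630000233650208, -0.06499999761581421], [0.5400000214576721, -0.03400000184774399]] [0.17  0.038]
scene a cream 144 px [[324, 180], [328, 179], [335, 214], [331, 214]] world@75 [[0.5249999761581421, 0.20999999344348907], [0.6489999890327454, 0.10599999874830246], [0.6600000262260437, 0.11800000071525574], [0.5360000133514404, 0.22300000488758087]] [0.016 0.163]
scene a under 267 px [[3
[... 1478 characters left out ...]
[0.6330000162124634, 0.13600000739097595], [0.5040000081062317, 0.24300000071525574]] [0.016 0.167]
side a under 461 px [[261, 196], [291, 195], [293, 246], [264, 247]] world@75 [[0.46299999952316284, 0.26600000262260437], [0.640999972820282, 0.07199999690055847], [0.7110000252723694, 0.13600000739097595], [0.5339999794960022, 0.33000001311302185]] [0.095 0.263]
side a red 349 px [[269, 206], [279, 204], [287, 244], [277, 246]] world@75 [[0.4819999933242798, 0.26899999380111694], [0.6349999904632568, 0.13899999856948853], [0.656000018119812, 0.16300000250339508], [0.503000020980835, 0.2930000126361847]] [0.032 0.2  ]
[ 1.32257527 -0.72836951  1.64327311]
[-0.19944794  1.01864978  0.91736106]
```

View pics/mscene.png

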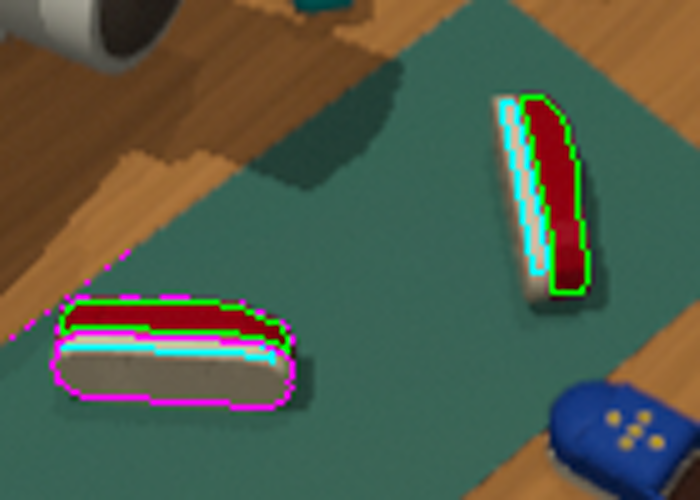

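View pics/mside.png

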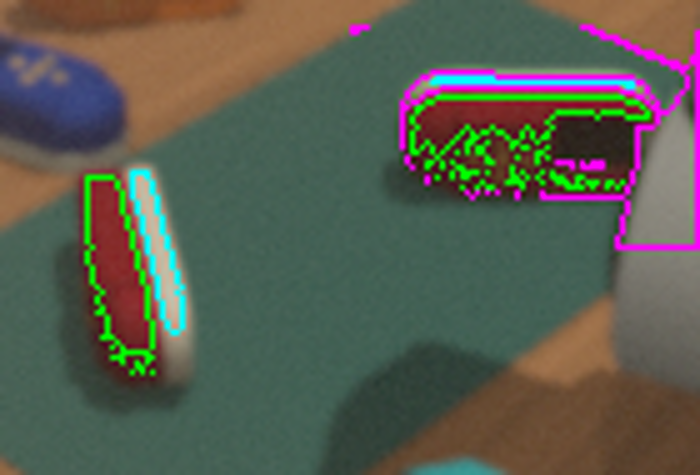

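```bash
python3 - <<'E'
from m import *
sc=env.calibration("scene"); sd=env.calibration("side")
r=lambda v:np.round(v,3)
print("spray base/top",r(onplane(sc,(378,172),0)),r(onplane(sc,(381,150),.14)),"tin",r(onplane(sc,(344,150),.03)))
def sz(name,th,sgn,pts):
    x=np.array([np.cos(th),np.sin(th)]); z=sgn*np.array([x[1],-x[0]])
    for l,c,uv,h in pts:
        p=onplane(c,uv,h); print(name,l,r(p),"along x %.3f along z %.3f"%(p@x,p@z))
# shoe b
sz("b",np.radians(38.7),-1,[("heel sc",sc,(235.4,233),.039),("toe sc",sc,(283.8,235),.039),
 ("edgeL",sc,(240,231.2),.075),("edgeR",sc,(277,232.7),.075),("under low L",sc,(241,240),.003),("under low R",sc,(278,242),.003),
 ("side toe",sd,(335.5,191),.039),("side edge L",sd,(343,184.5),.075),("side edgeR",sd,(380,184.5),.075)])
sz("a",np.radians(140),1,[("toe sc",sc,(328,178.7),.06),("heel sc",sc,(337,219.5),.039),("edge top",sc,(324.3,182),.075),("edge bot",sc,(330.5,212),.075),
 ("side heel",sd,(275,204.5),.06),("side toe",sd,(286,247),.039),("side edge top",sd,(285,203.5),.075),("side edge bot",sd,(292.5,236),.075)])
E
```

```text
spray base/top [0.624 0.435] [0.625 0.432] tin [0.458 0.413]
b heel sc [ 0.425 -0.176] along x 0.222 along z -0.403
b toe sc [ 0.565 -0.061] along x 0.403 along z -0.401
b edgeL [ 0.452 -0.171] along x 0.246 along z -0.416
b edgeR [ 0.557 -0.086] along x 0.381 along z -0.415
b under low L [ 0.444 -0.17 ] along x 0.240 along z -0.410
b under low R [ 0.554 -0.083] along x 0.380 along z -0.411
b side toe [ 0.572 -0.086] along x 0.393 along z -0.425
b side edge L [ 0.545 -0.09 ] along x 0.369 along z -0.411
b side edgeR [ 0.446 -0.172] along x 0.241 along z -0.413
a toe sc [0.524 0.234] along x -0.251 along z 0.516
a heel sc [0.667 0.122] along x -0.432 along z 0.522
a edge top [0.531 0.203] along x -0.276 along z 0.498
a edge bot [0.642 0.113] along x -0.419 along z 0.499
a side heel [0.658 0.132] along x -0.420 along z 0.524
a side toe [0.505 0.252] along x -0.225 along z 0.517
a side edge top [0.622 0.122] along x -0.398 along z 0.494
a side edge bot [0.495 0.234] along x -0.229 along z 0.497
```

```bash
cat > push.py <<'E'
from h import *
from scipy.spatial.transform import Rotation as Ro
S={"a":(np.radians(140),1,-.335,.496),"b":(np.radians(38.7),-1,.3125,-.412)}
def setup(n,dx=.010):
    th,sg,cx,cz=S[n]; x=np.array([np.cos(th),np.sin(th)]); z=sg*np.array([x[1],-x[0]])
    P=lambda along_z,h,t=.011: np.r_[x*(cx+dx)+z*(cz+along_z+t),h]
    qs=[]
    for s in (1,-1):
        X=np.r_[s*x,0]; Z=np.array([0,0,-1.]); qs.append(Ro.from_matrix(np.c_[X,np.cross(Z,X),Z]).as_quat())
    return P,qs
def arc(thd,a0=.054,h0=.055):
    w=np.array([a0,h0-.003]); R=np.hypot(*w); al=np.arctan2(w[1],w[0])+np.radians(thd)
    return R*np.cos(al), R*np.sin(al)+.003
E
python3 - <<'E'
from push import *
for n in "ab":
    P,qs=setup(n); print(n,P(.054,.055))
    for q in qs:
        for p in [P(.094,.25),P(.094,.055),P(*arc(25)),P(*arc(50))]:
            j=env.solve_ik(p,q); print(None if j is None else np.round(j,2))
E
```

```text
a [0.60956829 0.22084496 0.055     ]
[ 0.26  0.38  1.12 -0.    1.65 -2.18]
[ 0.26  0.48  1.38 -0.    1.29 -2.18]
[ 0.2   0.35  1.52 -0.    1.27 -2.24]
[ 0.17  0.29  1.58 -0.    1.27 -2.27]
[ 0.26  0.38  1.12 -0.    1.65  0.96]
[ 0.26  0.48  1.38 -0.    1.29  0.96]
[ 0.2   0.35  1.52 -0.    1.27  0.9 ]
[ 0.17  0.29  1.58 -0.    1.27  0.87]
b [ 0.46864801 -0.06916859  0.055     ]
[-0.26 -0.13  1.68 -0.    1.59 -0.93]
[-0.26  0.01  1.96 -0.    1.17 -0.93]
[-0.34  0.09  1.83 -0.    1.21 -1.02]
[-0.37  0.14  1.77 -0.    1.23 -1.05]
[-0.26 -0.13  1.68 -0.    1.59  2.21]
[-0.26  0.01  1.96 -0.    1.17  2.21]
[-0.34  0.09  1.83 -0.    1.21  2.13]
[-0.37  0.14  1.77 -0.    1.23  2.09]
```

```bash
python3 - <<'E'
from push import *
P,qs=setup("a"); q=qs[1]
env.clamp(20)
env.move_pose(P(.110,.25),q)
env.move_straight(P(.110,.055),vel=.15)
for n in("scene","side","wrist"): cv2.imwrite(f"pics/{n}1.png",env.capture(n))
o=env.get_obs(); print(o["time_s"],o["ee_pos"],o["width"])
crop(cv2.imread("pics/scene1.png"),270,130,150,110,5,"pics/scene1z.png")
crop(cv2.imread("pics/side1.png"),220,150,150,110,5,"pics/side1z.png")
E
```

```text
5.6833 [0.64583754 0.26384016 0.05575967] 0.0001318430285186842
```

View pics/scene1z.png

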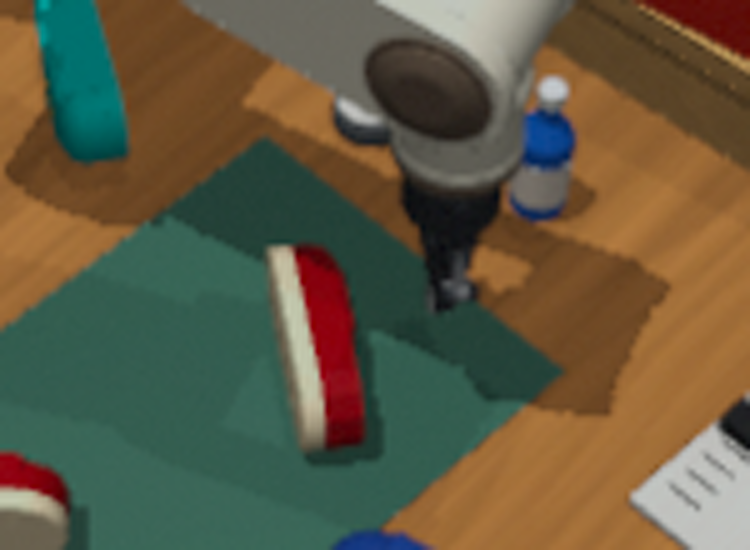

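View pics/wrist1.png

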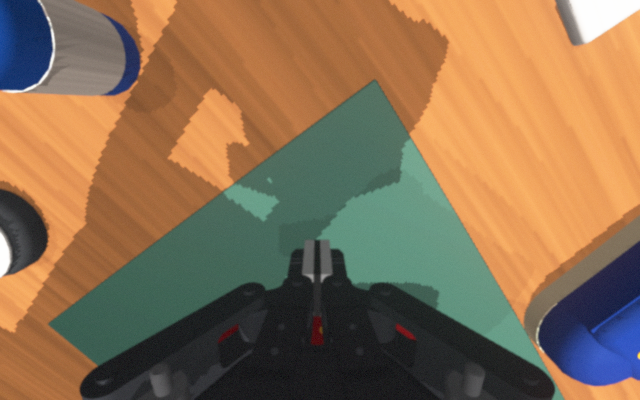

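View pics/side1z.png

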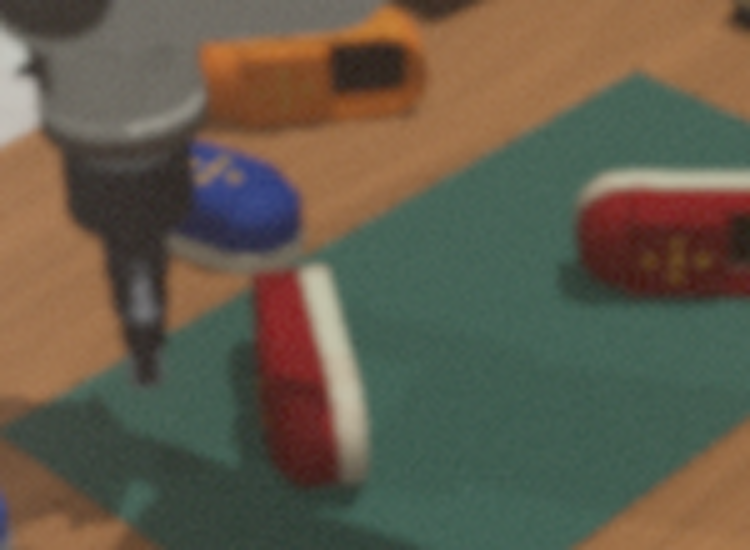

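The closed fingers stand beside shoe_a's instep with the tip at (440,300) in the scene crop. They are clear of it and line up with its front-middle, so I'll push now.

```bash
python3 - <<'E'
from push import *
P,qs=setup("a"); q=qs[1]
print(env.move_straight(P(.056,.055),vel=.1))
for t in (15,30,48):
    env.move_straight(P(*arc(t)),vel=.1); o=env.get_obs(); print(t,o["time_s"],o["ee_pos"],np.round(o["wrist_force"],1))
cv2.imwrite("pics/scene2.png",env.capture("scene"))
env.move_straight(P(.03,.22),vel=.25)
env.pause(.3)
for n in("scene","side"): cv2.imwrite(f"pics/{n}3.png",env.capture(n))
print(env.get_obs()["time_s"])
crop(cv2.imread("pics/scene2.png"),270,130,150,110,5,"pics/scene2z.png")
crop(cv2.imread("pics/scene3.png"),200,130,190,140,4,"pics/scene3z.png")
crop(cv2.imread("pics/side3.png"),220,150,150,110,5,"pics/side3z.png")
E
```

```text
False
15 6.7333 [0.60008919 0.20924501 0.0676539 ] [1.6 0.5 1.8]
30 7.075 [0.58832893 0.19537441 0.07513675] [0.  0.6 1.1]
48 7.4583 [0.57345624 0.17761718 0.07803819] [-0.2  0.4  1. ]
8.6417
```

View pics/scene3z.png

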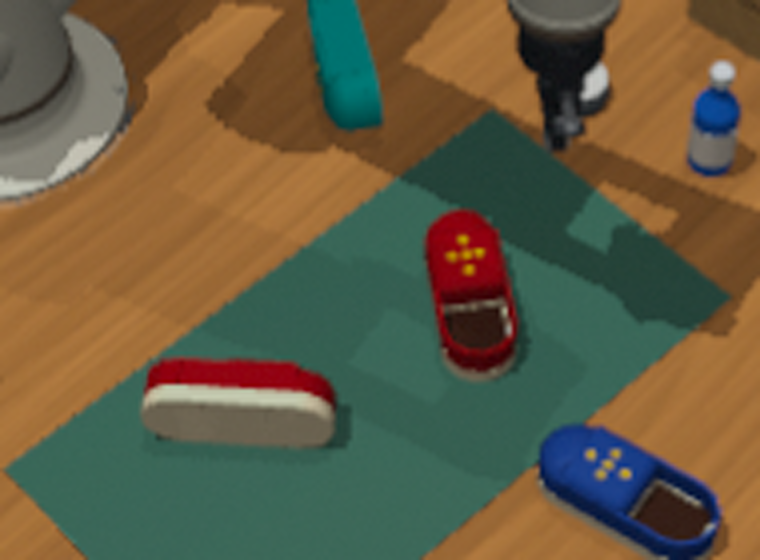

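View pics/side3z.png

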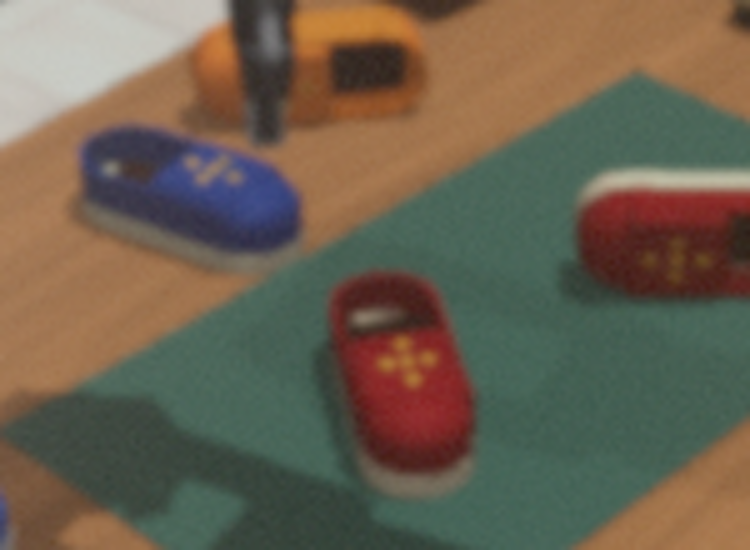

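Shoe_a now stands on its sole, dots up at (465,255) in the crop, and is on the mat. The other things haven't moved. Shoe_b gets the same push.

```bash
python3 - <<'E'
from push import *
P,qs=setup("b"); q=qs[0]
env.move_pose(P(.110,.22),q)
env.move_straight(P(.110,.055),vel=.15)
cv2.imwrite("pics/scene4.png",env.capture("scene"))
print(env.move_straight(P(.056,.055),vel=.1))
for t in (15,30,48):
    env.move_straight(P(*arc(t)),vel=.1); o=env.get_obs(); print(t,o["time_s"],o["ee_pos"],np.round(o["wrist_force"],1))
env.move_straight(P(.03,.22),vel=.25)
env.pause(.3)
for n in("scene","side"): cv2.imwrite(f"pics/{n}5.png",env.capture(n))
print(env.get_obs()["time_s"])
crop(cv2.imread("pics/scene5.png"),200,130,190,140,4,"pics/scene5z.png")
crop(cv2.imread("pics/side5.png"),220,150,180,120,4,"pics/side5z.png")
E
```

```text
False
15 12.65 [ 0.47827843 -0.08109257  0.06735478] [-0.4  0.1 -1.1]
30 12.9917 [ 0.48932635 -0.09509255  0.07483745] [ 0.3  0.3 -0.4]
48 13.375 [ 0.50375819 -0.11320659  0.07760378] [-1.   0.4  0.6]
14.5083
```

View pics/scene5z.png

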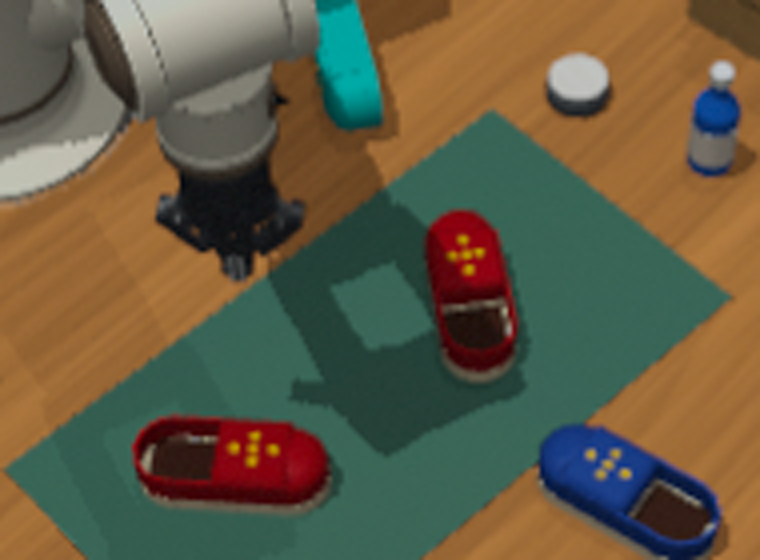

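View pics/side5z.png

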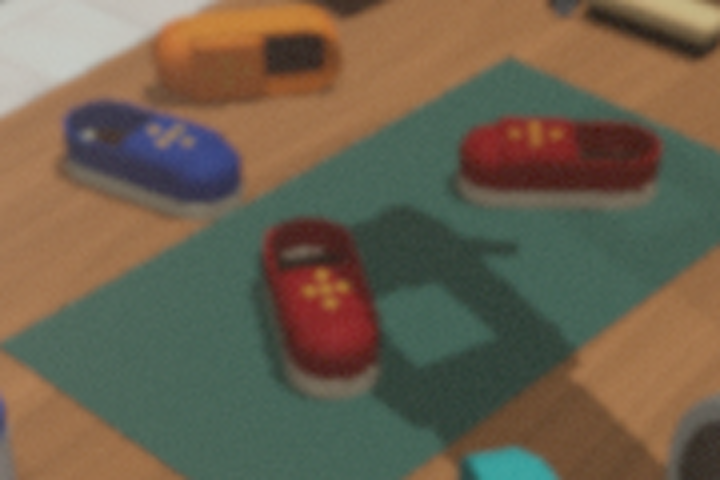

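Both shoes stand on their soles, with dots up at (465,255) and (253,448) in the scene crop. I'll check displacement before handing in.

```bash
python3 - <<'E'
from m import *
c=env.calibration("scene"); im0=cv2.imread("pics/scene0.png"); im=cv2.imread("pics/scene5.png")
o=masks(im)[2]
for s,(x,y,w,h),p0 in [("b",(225,225,65,40),(.5015,-.1262)),("a",(300,175,40,55),(.5755,.1645))]:
    k=cv2.findNonZero(o[y:y+h,x:x+w])+[x,y]; (u,v),_,_=cv2.minAreaRect(k.astype(np.float32))
    p=onplane(c,(u,v),.038); print(s,p,"moved",np.linalg.norm(p-p0))
d=cv2.absdiff(im0,im).max(2)
for n,(x,y,w,h) in dict(navy=(333,233,50,40),spray=(370,143,18,32),tin=(334,140,22,20),brush=(190,295,45,45),cup=(160,262,32,34),orange=(303,275,62,32)).items():
    print(n,(d[y:y+h,x:x+w]>60).sum())
env.finish_job(); print(env.get_obs()["time_s"])
E
```

```text
b [ 0.52044274 -0.1562574 ] moved 0.035528507614149434
a [0.55842409 0.13293955] moved 0.035883819404452684
navy 0
spray 0
tin 0
brush 0
cup 0
orange 0
the job is handed in; nothing more can be done
the job is handed in; nothing more can be done
```

Both maroon shoes are back on their soles on the mat, and I handed the job in at about 14.5 s of the 42 s allowed. I used the closed fingertips to push each one over at the instep in a slightly rising arc, shoe_a first and then shoe_b.

My last checks:
- **Standing:** in the scene and side views both shoes have their gold dots facing up and lie fully on the mat.
- **Moved:** each shoe's centre is about 36 mm from where it lay, which is what rolling over the sole edge without sliding should give.
- **Other things:** the image regions around the navy shoe, spray, tin, brush, cup and orange shoe show no change from the first picture. For the turquoise shoes I only looked at parts of the pictures, without a numeric comparison.
- **Force:** the wrist force was about 2.5 N at most in the readings taken between pushes, and the gripper was clear of everything at hand-in.

No check failed. The one disagreement was in the first measurement of shoe_a's position along its length: the two cameras differed by up to about 25 mm at the toe and 12 mm at the heel. I took a middle value, and the push worked.

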